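# Unlock and press the guarded start button on a control panel

### The arm

A 6-joint arm with a two-finger parallel gripper is mounted at the origin on the work surface. World frame = base frame: x ahead of the robot, y to its left, z up, the work surface at z = 0. Lengths are in m, angles in degrees, forces in N, time in s.
With the tool pointing down it reaches from about 0.4 to 0.825 m from the base axis. Payload 7 kg.
Tool frame: the origin (TCP) lies on the centre line of the jaws, within the pads' length; the fingertips stand 19 mm ahead of it and the grasp point (between the pads) is the TCP; z points along the fingers, y is the line along which they close (so a half turn about z gives the same grasp; the last joint's range is limited). The gripper opens to 88 mm and grips with 3 to 60 N. Pads are 19 mm wide; open, the fingers measure 130 mm over their backs; the gripper's body (78 mm by 193 mm) begins 47 mm behind the grasp point.
Start: joints at [91.392, 20.546, 0.682, 0, -70.136, -16.507], TCP at [0.176, 0.652, 0.215] pointing down, gripper open.
Joint ranges: [-176.03, 176.03], [-82.01, 121.73], [-58.28, 71.71], [-173.87, 95.51], [-174.79, -0.11], [-173.66, 173.66]. Speed limits (degrees/s): [136.94, 136.94, 172.46, 180, 180, 180].

### API

Orientations are given as [roll, pitch, yaw] about the fixed x, y, z axes, in that order (R = Rz(yaw) Ry(pitch) Rx(roll)).
In Python, from plant import get_state, capture, close_job gives the robot as it stands.
- The arm moves only by the tool apply_moves, never from a script. Its argument "targets" is a list of rows, each a list of 7 numbers: the opening, from 0 (shut) to 1 (fully open), then the shift along the tool's x, y, z normalised to -1 to 1, where 1 is 1000 mm, then the turn, a rotation vector about the tool's x, y, z normalised to -1 to 1, where 1 is 90 degrees. In form: [[claw, tx, ty, tz, ax, ay, az], ...]. A call has 1 to 20 rows; each row shifts and turns the commanded pose from where the row before left it, along the tool's axes as they then stand; what a row does not reach is not made up. A row lasts 1/12 s, in which the tool goes at most 41.7 mm and 7.16 degrees, less where a joint would pass 70% of its speed; a pose out of reach is approached as far as the arm can. A call with a number of a shift or a turn outside -1 to 1 is refused whole. A call with a gripper value outside its range is refused whole. The fingers move at their own pace and stop on an object; "newtons" is the grip in N (left out, the last holds). Time passes only in rows, so rows that do not move let the fingers close. It gives the time, the measured TCP pose, the force, the opening and the grip force at its end, in the units of the state.
- get_state(): the state, without advancing time (a new reading comes with each control period).
- capture(name): name is "scene" or "top" or "wrist"; returns a dict with "frame" (400x640x3 uint8, red, green, blue), "range_z" (400x640 float32, m along the optical axis (not along the pixel's ray), 0 where there is no reading), "camera_matrix" (3x3 intrinsics, pixels), "T" (4x4, takes a point from camera to world coordinates). Camera axes: x right, y down, z forward; pixel columns grow to the right and rows downward; lengths in m; the calibration is good to about 2 mm. A picture is of the moment at which its call begins.
- close_job(): hands the job in; it is judged then, once.
The state is a dict: "time_s": time; "joints": joint angles; "qd": joint speeds; "joint_torque": joint torques, N m; "tcp_pos": TCP position; "eef_rot": TCP orientation; "contact_force": force on the tool from outside, world axes, zero at the start; "moment": the same for the moment, N m; "gripper_width": finger opening in m; "gripper_force": force on a finger pad.
Only numpy, scipy, OpenCV 4.12 (cv2) and the standard library are available. Lean on these libraries where they do the work, as an engineer would, in place of code of your own. Each camera call takes 0.05 s, during which the arm holds its last target. There are 200 camera calls.

### The job

One of the two pushbutton stations on the panel has a dark steel lock plate over its button. Slide that lock fully open by its upright tab, then press the round button it was covering all the way down and let it come up again, leaving the lock open. Do not touch the other station, whose button is bare.

Things in the scene. Friction and masses are not known exactly. Their poses are not given: they have to be found in the camera images.
- station: Station with the lock, fixed: light grey housing 74 (x) by 160 (y) mm. Origin: centre of its underside, on the panel; z up; turned up to 0.7 rad. y below -12 mm: deck 45 mm high with the start button. y above -12 mm: block 66 mm high; the lock plate slides on it between rails (x 23.5 to 29.5 mm each side, tops 74 mm high).
- lock (a joint): Lock travel along station +y, m: 0 shut over the button, 0.060 fully open at a stop; starts 0 to 0.006. 2.5 N friction, stays put. Dark steel plate 44 mm wide, 67 to 72 mm high, with an upright tab 30 (x) by 10 (y) mm, 72 to 97 mm high, its middle at station x = 0, y = -4 mm + travel. The plate runs from 68 mm on the tab's -y side to 14 mm on its +y side.
- start (a joint): Travel of the start button straight down, m: 0 up, 0.006 fully down. Black round button 38 mm across at station x = 0, y = -48 mm; flat top 62 mm above the panel when up. Sprung: starts to move at 1.5 N, fully down at 5 N, returns by itself. Covered by the lock plate while that is shut.
- other: The other station, to be left alone: fixed light grey housing 74 (x) by 120 (y) by 45 mm high with the same black button uncovered (y = -28 mm, top 62 mm high) and a small white lens (y = 33 mm, 57 mm high). Origin: centre of its underside, z up. It is on the other side of the robot's middle line (y = 0), the two centres 280 mm or more apart.

How it is judged (in metres and radians):
On the way, in this order (a step that is already met when the one before it is completed fails the run):
1. the lock is slid open, by 50 mm or more of its 60 mm (value of joint lock above 0.05 m), for 0.1 s.
2. the start button is pressed down by 4.5 mm or more of its 6 mm with the lock open (value of joint start above 0.0045 m and value of joint lock above 0.05 m), for 0.05 s.
At the end, for the whole second after the job is handed in: The lock is still open (50 mm or more of its 60 mm) and the start button has come up again (less than 1.5 mm down) (value of joint lock above 0.05 m and value of joint start below 0.0015 m); the robot touches nothing.
It fails at once if the robot touches the other station with more than 2 N (contact force between other and the arm above 2 N).
It fails at once if the robot's fingers touch the other station with more than 2 N (contact force between other and the fingers above 2 N).
It also fails if it takes over 38 s, if anything falls off the work surface, if the arm or the gripper's body presses on something with over 40 N, if the wrist force passes 120 N, or if a joint passes its speed limit or range.

## Working session

There is one attempt and no reset: what is moved stays moved. The work goes in short steps, Python scripts to look and compute and a tool call to move; the robot and the scene stay as the last step left them, time stands still between calls to the robot, and variables do not carry over. Pictures are saved under pics/ and viewed, at most 10 in all, crops included, and the job is handed in when it is done.

Besides the shell and the picture viewer there is one more tool, called after "Emit:" by a JSON object that holds its "op" and its "data", one argument or row to a line. apply_moves: Moves the arm, as the interface text tells. Scaled input: -1 to 1 covers 1000 mm each way for a shift and 90 degrees each way for a turn. Its arguments: {"type":"object","properties":{"targets":{"type":"array","items":{"type":"array","items":{"type":"number"}}},"newtons":{"type":"number"}},"required":["targets"]}

```bash
mkdir -p pics; python3 - <<'E'
from plant import get_state,capture
import cv2,numpy as np
s=get_state();print(s)
for n in("top","scene"):
    c=capture(n);cv2.imwrite(f"pics/{n}1.png",c["frame"][:,:,::-1]);np.savez(f"{n}1.npz",**c);print(c["camera_matrix"],c["T"])
E
```

```text
{'time_s': 0.0, 'joints': array([ 9.13932816e+01,  2.05908500e+01,  6.33812657e-01, -1.97128996e-02,
       -7.01354744e+01, -1.65060137e+01]), 'qd': array([ 0.03871931, -0.04049023,  0.00805426, -0.08181223, -0.03070157,
        0.04164984]), 'joint_torque': array([ 3.65491906e-04, -5.82710230e+01,  2.93077809e+01,  6.99805051e+00,
        7.07758343e-03, -1.36320973e-04]), 'tcp_pos': array([0.17589303, 0.65115565, 0.21383088]), 'eef_rot': array([ 1.79906035e+02, -8.51881984e-03, -1.51194385e+01]), 'contact_force': array([-0.04070343, -0.00100882,  0.2785304 ]), 'moment': array([-0.01458222,  0.03975387,  0.01219452]), 'gripper_force': 0.0, 'gripper_width': 0.0876229077032814}
[[406.23109284   0.         319.248039  ]
 [  0.         406.23109284 210.77782574]
 [  0.           0.           1.        ]] [[-0.00275389 -0.99095051  0.13419949  0.44007688]
 [-0.99996017  0.00158957 -0.00878238 -0.00104941]
 [ 0.00848959 -0.13421833 -0.99091542  0.92540746]
 [ 0.          0.          0.          1.        ]]
[[439.22625603   0.         314.098012  ]
 [  0.         439.22625603 205.12369037]
 [  0.           0.           1.        ]] [[ 0.23811612  0.62120148 -0.74659858  1.1040449 ]
 [ 0.97109121 -0.16558057  0.17194458 -0.14395025]
 [-0.01680999 -0.76595809 -0.6426707   0.56181043]
 [ 0.          0.          0.          1.        ]]
```

View pics/top1.png

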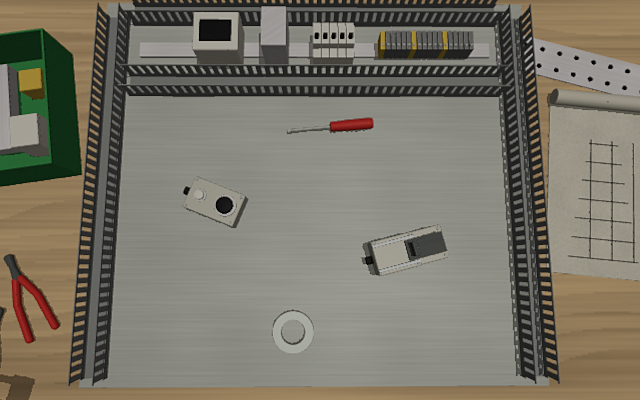

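View pics/scene1.png

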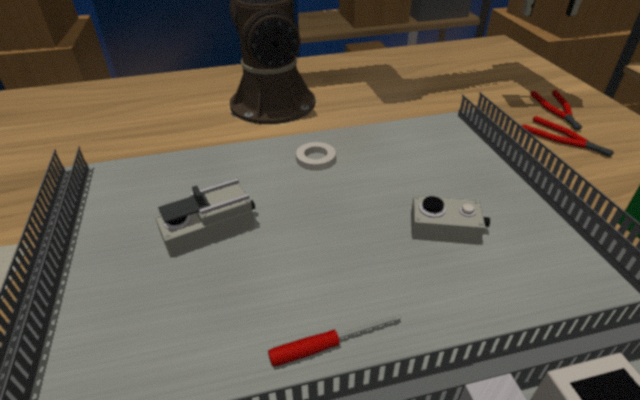

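The top view shows the locked station around (405, 249), with its dark plate around (428, 245), tab around (410, 247) and gland at (367, 260). The bare station is at (214, 203). The scene view agrees: lock at (190, 205), other station at (450, 215).

```bash
cat > h.py <<'E'
import numpy as np,cv2
def cloud(c):
    K=c["camera_matrix"];z=c["range_z"].astype(float);v,u=np.mgrid[:400,:640]
    p=np.stack([(u-K[0,2])/K[0,0]*z,(v-K[1,2])/K[1,1]*z,z],-1)
    return p@c["T"][:3,:3].T+c["T"][:3,3]
def ray(c,uv,h):
    K=c["camera_matrix"];R=c["T"][:3,:3];t=c["T"][:3,3]
    d=R@np.linalg.solve(K,[uv[0],uv[1],1]);return t+d*(h-t[2])/d[2]
E
python3 - <<'E'
from h import *
for n in("top","scene"):
    c=np.load(n+"1.npz");P=cloud(c);ok=c["range_z"]>0
    near=(abs(P[...,0]-.36)<.13)&(abs(P[...,1]+.2)<.14)&ok
    pz=np.median(P[...,2][near&(P[...,2]<.03)]);print(n,"panel z",pz)
    H=P[...,2]-pz
    for lo,hi in((.03,.12),(.04,.05),(.06,.069),(.0695,.076),(.08,.11)):
        m=near&(H>lo)&(H<hi);q=P[m]
        if len(q)<4: print(lo,len(q));continue
        r=cv2.minAreaRect((q[:,:2]*1000).astype(np.float32));print(lo,hi,len(q),q.mean(0).round(4),r)
    g=cv2.cvtColor(c["frame"],cv2.COLOR_RGB2GRAY)
    m=(near&(H>.055)&(g<90)).astype(np.uint8)
    k,l,s,ce=cv2.connectedComponentsWithStats(m);print(s.tolist(),ce.round(1).tolist())
c=np.load("top1.npz")
im=cv2.resize(c["frame"][210:290,345:465,::-1],None,fx=6,fy=6,interpolation=cv2.INTER_CUBIC);cv2.imwrite("pics/crop1.png",im)
E
```

```text
top panel z 0.001543642118543631
0.03 0.12 1945 [ 0.4627 -0.1873  0.067 ] ((455.05535888671875, -199.1133575439453), (69.34855651855469, 176.79664611816406), 0.03417462855577469)
0.04 0.05 204 [ 0.4576 -0.2421  0.0456] ((471.9201965332031, -203.0738983154297), (65.87098693847656, 160.41925048828125), 12.866870880126953)
0.06 0.069 948 [ 0.4597 -0.1636  0.0668] ((455.10845947265625, -194.69557189941406), (153.83059692382812, 69.1341781616211), 89.99575805664062)
0.0695 0.076 572 [ 0.4682 -0.211   0.0735] ((473.1507568359375, -198.69602966308594), (59.134422302246094, 150.51426696777344), 14.265979766845703)
0.08 0.11 96 [ 0.4753 -0.2042  0.0954] ((475.4922180175781, -205.42474365234375), (29.386415481567383, 10.565802574157715), 14.933585166931152)
[[0, 0, 640, 400, 255416], [404, 241, 43, 21, 566], [371, 246, 1, 1, 1], [372, 249, 1, 2, 2], [373, 252, 1, 2, 2], [374, 256, 1, 2, 2], [375, 260, 1, 2, 2], [376, 263, 1, 3, 3], [377, 267, 1, 2, 2], [378, 271, 2, 2, 3], [379, 274, 1, 1, 1]] [[319.3, 199.4], [423.3, 248.8], [371.0, 246.0], [372.0, 249.5], [373.0, 252.5], [374.0, 256.5], [375
[... 361 characters left out ...]
20199584961), 78.9638671875)
0.06 0.069 614 [ 0.459  -0.1595  0.0673] ((470.2969055175781, -196.0128173828125), (62.29568099975586, 147.98178100585938), 8.825153350830078)
0.0695 0.076 632 [ 0.4694 -0.2096  0.0735] ((473.29388427734375, -198.71591186523438), (60.83621597290039, 150.24366760253906), 15.288822174072266)
0.08 0.11 114 [ 0.4794 -0.2056  0.0941] ((475.04925537109375, -206.17538452148438), (30.813678741455078, 10.071124076843262), 14.567575454711914)
[[0, 0, 640, 400, 255320], [159, 181, 79, 33, 640], [230, 197, 19, 8, 31], [249, 201, 3, 5, 7], [247, 203, 1, 1, 1], [247, 206, 1, 1, 1]] [[319.8, 199.5], [189.8, 201.0], [239.5, 199.9], [250.3, 202.7], [247.0, 203.0], [247.0, 206.0]]
```

View pics/crop1.png

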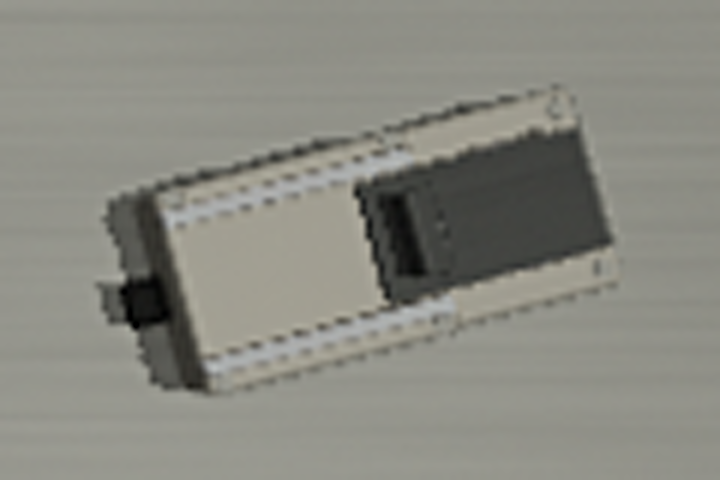

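Both views agree: the tab centre is at about (0.4755, -0.2055), station yaw is about 14.8° and lock travel about 2 mm. The button should then be near (0.487, -0.250). I'll close the fingers and route around the base, well above the other station.

Emit:
{"op": "apply_moves", "data": {
  "newtons": 10,
  "targets": [
    [0,0.024,0.0195,0,0,0,0],
    [0,0.024,0.0195,0,0,0,0],
    [0,0.024,0.0195,0,0,0,0],
    [0,0.024,0.0195,0,0,0,0],
    [0,0.024,0.0195,0,0,0,0],
    [0,0.024,0.0195,0,0,0,0],
    [0,0.024,0.0195,0,0,0,0],
    [0,0.024,0.0195,0,0,0,0],
    [0,0.024,0.0195,0,0,0,0],
    [0,0.024,0.0195,0,0,0,0],
    [0,0.024,0.0195,0,0,0,0],
    [0,0.024,0.0195,0,0,0,0],
    [0,0.024,0.0195,0,0,0,0],
    [0,0.024,0.0195,0,0,0,0],
    [0,0.024,0.0195,0,0,0,0],
    [0,0.024,0.0195,0,0,0,0],
    [0,0.024,0.0195,0,0,0,0],
    [0,0.024,0.0195,0,0,0,0]
  ]
}}

```text
time_s: 1.6
tcp_pos: [0.502, 0.1987, 0.2146]
eef_rot: [180.0, 0.0, -15.1]
contact_force: [0.6, 0.4, -0.0]
gripper_width: 0.0004
gripper_force: 0.0
```

Emit:
{"op": "apply_moves", "data": {
  "targets": [
    [0,0.0057,0.024,0,0,0,0],
    [0,0.0057,0.024,0,0,0,0],
    [0,0.0057,0.024,0,0,0,0],
    [0,0.0057,0.024,0,0,0,0],
    [0,0.0057,0.024,0,0,0,0],
    [0,0.0057,0.024,0,0,0,0],
    [0,0.0057,0.024,0,0,0,0],
    [0,0.0057,0.024,0,0,0,0],
    [0,0.0057,0.024,0,0,0,0],
    [0,0.0057,0.024,0,0,0,0],
    [0,0.0057,0.024,0,0,0,0],
    [0,0.0057,0.024,0,0,0,0],
    [0,0.0057,0.024,0,0,0,0],
    [0,0.0057,0.024,0,0,0,0],
    [0,0.0057,0.024,0,0,0,0],
    [0,0.0057,0.024,0,0,0,0],
    [0,0.0057,0.024,0,0,0,0],
    [0,0.0057,0.024,0,0,0,0]
  ]
}}

```text
time_s: 3.1
tcp_pos: [0.4875, -0.2448, 0.2145]
eef_rot: [-180.0, 0.0, -15.1]
contact_force: [0.5, 0.5, -0.5]
gripper_width: 0.0009
gripper_force: 0.0
```

Emit:
{"op": "apply_moves", "data": {
  "targets": [
    [0,0,0,0,0,0,0.0556],
    [0,0,0,0,0,0,0.0556],
    [0,0,0,0,0,0,0.0556],
    [0,0,0,0,0,0,0.0556],
    [0,0,0,0,0,0,0.0556],
    [0,0,0,0,0,0,0.0556],
    [0,0,0,0,0,0,0.0556],
    [0,0,0,0,0,0,0.0556],
    [0,0,0,0,0,0,0.0556],
    [0,0,0,0,0,0,0.0556],
    [0,0,0,0,0,0,0.0556],
    [0,0,0,0,0,0,0.0556],
    [0,0,0,0,0,0,0]
  ]
}}

```text
time_s: 4.18
tcp_pos: [0.4877, -0.2436, 0.2144]
eef_rot: [180.0, 0.0, -75.4]
contact_force: [-0.8, 0.8, 0.6]
gripper_width: 0.0005
gripper_force: 0.0
```

Emit:
{"op": "apply_moves", "data": {
  "targets": [
    [0,0,0.002,0.02,0,0,0],
    [0,0,0,0.02,0,0,0],
    [0,0,0,0.02,0,0,0],
    [0,0,0,0.02,0,0,0],
    [0,0,0,0.015,0,0,0],
    [0,0,0,0.01,0,0,0],
    [0,0,0,0.005,0,0,0],
    [0,0,0,0,0,0,0],
    [0,0,0,0,0,0,0]
  ]
}}

```text
time_s: 4.93
tcp_pos: [0.4864, -0.2443, 0.1052]
eef_rot: [-180.0, -0.0, -75.1]
contact_force: [0.3, 0.5, 0.5]
gripper_width: 0.0004
gripper_force: 0.0
```

```bash
python3 - <<'E'
from plant import capture
import cv2,numpy as np
a=capture("scene")["frame"][130:270,130:330,::-1]
cv2.imwrite("pics/s2.png",cv2.resize(a,None,fx=3.5,fy=3.5))
E
```

```text
(no output)
```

View pics/s2.png

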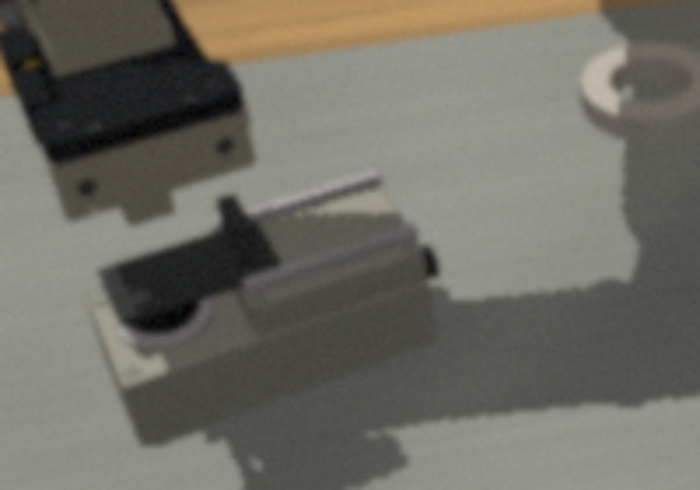

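The gripper appears at crop (150, 150) with a short finger stub ending near (147, 220), apparently behind and above the plate. I'll check this against the projection of the expected tip position.

```bash
python3 - <<'E'
from plant import capture,get_state
from h import *
s=get_state();print(s["tcp_pos"],s["eef_rot"])
for n in("scene","top"):
    c=capture(n);K=c["camera_matrix"];T=np.linalg.inv(c["T"])
    for p in([.4864,-.2443,.086],[.4864,-.2443,.105],[.4864,-.2443,.152],[.4755,-.2055,.099],[.487,-.25,.074]):
        q=K@(T[:3]@np.r_[p,1]);u=q[:2]/q[2];print(n,p,u.round(1),(u-130)*3.5)
    P=cloud(c)
    m=(abs(P[...,0]-.47)<.12)&(abs(P[...,1]+.22)<.12)&(c["range_z"]>0)
    for lo in np.arange(.076,.2,.012):
        q=P[m&(P[...,2]>lo)&(P[...,2]<lo+.012)]
        if len(q):print(round(lo,3),len(q),q.min(0).round(3),q.max(0).round(3),q.mean(0).round(3))
    cv2.imwrite(f"pics/{n}3.png",c["frame"][:,:,::-1])
E
```

```text
[ 0.48668396 -0.24437725  0.10560579] [-1.79941763e+02 -3.95317047e-02 -7.51128326e+01]
scene [0.4864, -0.2443, 0.086] [175.5 203.6] [159.32443639 257.57029514]
scene [0.4864, -0.2443, 0.105] [173.  194.9] [150.62774761 227.14410431]
scene [0.4864, -0.2443, 0.152] [166.5 172.1] [127.82468652 147.36543154]
scene [0.4755, -0.2055, 0.099] [197.  190.2] [234.34841311 210.54294877]
scene [0.487, -0.25, 0.074] [173.7 209.7] [152.80066635 278.98383963]
0.076 65 [ 0.43  -0.216  0.076] [ 0.501 -0.121  0.088] [ 0.479 -0.194  0.081]
0.088 95 [ 0.46  -0.214  0.088] [ 0.49  -0.198  0.099] [ 0.479 -0.206  0.096]
0.112 21 [ 0.499 -0.252  0.118] [ 0.504 -0.231  0.124] [ 0.501 -0.241  0.122]
0.124 69 [ 0.497 -0.252  0.124] [ 0.507 -0.23   0.134] [ 0.502 -0.241  0.128]
0.172 4 [ 0.415 -0.296  0.183] [ 0.577 -0.231  0.184] [ 0.535 -0.255  0.184]
0.184 412 [ 0.414 -0.303  0.184] [ 0.583 -0.184  0.196] [ 0.558 -0.23   0.19 ]
0.196 601 [ 0.413 -0.303  0.196] [ 0.587 -0.184  0.208] [ 0.52  -0.246  0.203]
top [0.4864, -0.2443, 0.086] [433.4 242.9] [1061.74288126  395.0497629 ]
top [0.4864, -0.2443, 0.105] [436.1 242.3] [1071.17726282  393.21002298]
top [0.4864, -0.2443, 0.152] [443.3 240.9] [1096.48503082  388.27491296]
top [0.4755, -0.2055, 0.099] [416.4 247.9] [1002.26084729  412.75395272]
top [0.487, -0.25, 0.074] [434.4 242.9] [1065.44605466  395.14527975]
0.076 1 [ 0.464 -0.224  0.076] [ 0.464 -0.224  0.076] [ 0.464 -0.224  0.076]
0.184 22 [ 0.393 -0.234  0.186] [ 0.462 -0.211  0.196] [ 0.428 -0.221  0.192]
0.196 183 [ 0.387 -0.285  0.196] [ 0.46  -0.211  0.208] [ 0.436 -0.229  0.203]
```

```bash
python3 - <<'E'
from plant import capture,get_state
from h import *
for i in range(3):
    c=capture("scene");s=get_state();P=cloud(c)
    m=(abs(P[...,0]-.50)<.025)&(abs(P[...,1]+.241)<.016)&(c["range_z"]>0)&(P[...,2]>.082)&(P[...,2]<.17)
    q=P[m];print(s["time_s"],s["tcp_pos"].round(4),s["joints"].round(2),len(q),q.min(0).round(3),q.max(0).round(3))
    vs,us=np.nonzero(m);print(us.min(),us.max(),vs.min(),vs.max())
cv2.imwrite("pics/s4.png",cv2.resize(c["frame"][90:250,100:300,::-1],None,fx=3.5,fy=3.5))
E
```

```text
5.1333 [ 0.4866 -0.2443  0.1057] [-6.030e+00  1.394e+01 -2.433e+01  1.000e-02 -5.163e+01  2.088e+01] 90 [ 0.496 -0.252  0.118] [ 0.506 -0.23   0.134]
165 179 185 194
5.1833 [ 0.4865 -0.2443  0.1056] [ -6.03  13.95 -24.34   0.   -51.63  20.88] 89 [ 0.498 -0.252  0.119] [ 0.506 -0.23   0.134]
165 179 185 194
5.2333 [ 0.4864 -0.2442  0.1054] [ -6.03  13.96 -24.35   0.   -51.62  20.87] 92 [ 0.498 -0.252  0.119] [ 0.507 -0.229  0.134]
165 179 185 194
```

View pics/s4.png

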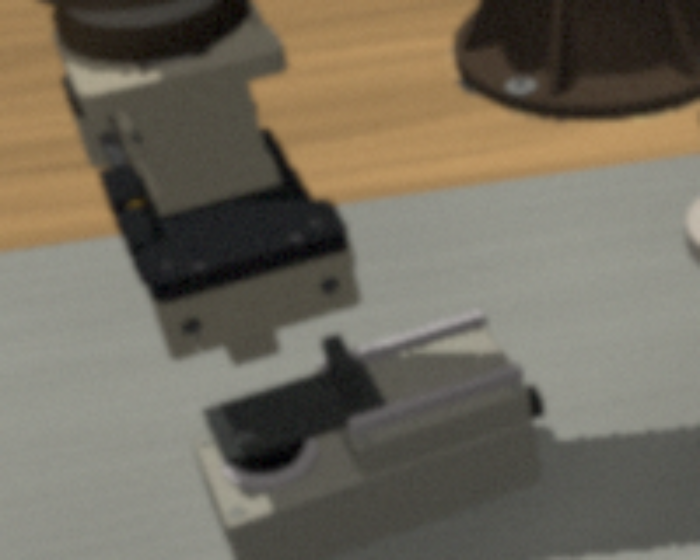

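The gripper is static, and its xy matches the reported state. In the picture, though, both the finger end (z≈0.118) and the body sit about 32 mm higher than the state implies. I'll cross-check with the wrist camera.

```bash
python3 - <<'E'
from plant import capture,get_state
from h import *
c=capture("wrist");P=cloud(c);ok=c["range_z"]>0
print(c["T"].round(4),c["camera_matrix"].round(1),get_state()["tcp_pos"])
h,e=np.histogram(P[...,2][ok],bins=np.arange(-.06,.25,.005))
for a,b in zip(e,h):
    if b>200: print(round(a,3),b)
cv2.imwrite("pics/w5.png",c["frame"][:,:,::-1])
E
```

```text
[[-0.9666 -0.2472 -0.0683  0.5042]
 [-0.2564  0.9291  0.2665 -0.3158]
 [-0.0025  0.2751 -0.9614  0.2764]
 [ 0.      0.      0.      1.    ]] [[331.9   0.  316.9]
 [  0.  331.9 198.3]
 [  0.    0.    1. ]] [ 0.48628808 -0.24424448  0.10527523]
-0.005 424
-0.0 157593
0.04 564
0.045 3311
0.07 3853
0.135 201
0.16 378
0.18 225
0.185 2879
0.19 4381
0.195 7564
0.2 12529
0.205 18453
0.21 3791
0.215 6919
0.22 12247
0.225 15991
0.23 1994
```

View pics/w5.png

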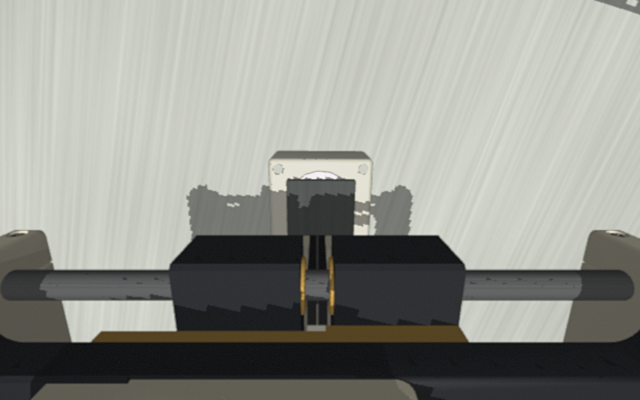

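The wrist view shows the plate at (320, 205) under the jaws, and the panel reads z=0 there, so the cameras are consistent with each other. The state says the tips are at 0.086, while the pictures say about 0.118. I'll settle it by descending gently and watching the force. If the state is right, contact with the plate comes at TCP z≈0.092.

Emit:
{"op": "apply_moves", "data": {
  "targets": [
    [0,0,0,0.003,0,0,0],
    [0,0,0,0.003,0,0,0],
    [0,0,0,0.003,0,0,0],
    [0,0,0,0.002,0,0,0],
    [0,0,0,0.002,0,0,0],
    [0,0,0,0.001,0,0,0],
    [0,0,0,0.001,0,0,0],
    [0,0,0,0,0,0,0]
  ]
}}

```text
time_s: 5.95
tcp_pos: [0.486, -0.2442, 0.0895]
eef_rot: [180.0, 0.0, -75.2]
contact_force: [0.6, 1.1, 0.5]
gripper_width: 0.0003
gripper_force: 0.0
```

```bash
cat > tip.py <<'E'
from plant import capture,get_state
from h import *
c=capture("scene");s=get_state();P=cloud(c);z=s["tcp_pos"][2]
x,y=s["tcp_pos"][:2]+[.016,.0035]
m=(abs(P[...,0]-x)<.02)&(abs(P[...,1]-y)<.013)&(c["range_z"]>0)&(P[...,2]>.077)&(P[...,2]<z+.06)
q=P[m];print(s["tcp_pos"].round(4),s["contact_force"].round(1),len(q),"tip z",q[:,2].min().round(4) if len(q) else None)
E
python3 tip.py
```

```text
[ 0.486  -0.2442  0.0897] [-0.1  0.5  0.3] 71 tip z 0.1037
```

There's no contact, so the real fingertips are about 13 mm above the reported TCP, not 19 mm ahead of it. I'll trust the camera and go down another 18 mm.

Emit:
{"op": "apply_moves", "data": {
  "targets": [
    [0,0,0,0.003,0,0,0],
    [0,0,0,0.003,0,0,0],
    [0,0,0,0.003,0,0,0],
    [0,0,0,0.003,0,0,0],
    [0,0,0,0.002,0,0,0],
    [0,0,0,0.002,0,0,0],
    [0,0,0,0.001,0,0,0],
    [0,0,0,0.001,0,0,0],
    [0,0,0,0,0,0,0]
  ]
}}

```text
time_s: 6.75
tcp_pos: [0.4859, -0.2442, 0.0716]
eef_rot: [180.0, 0.0, -75.2]
contact_force: [0.3, -0.4, 0.3]
gripper_width: 0.0004
gripper_force: 0.0
```

```bash
python3 tip.py; python3 - <<'E'
from plant import capture
import cv2
c=capture("scene")
cv2.imwrite("pics/s6.png",cv2.resize(c["frame"][110:250,120:300,::-1],None,fx=4,fy=4))
E
```

```text
[ 0.4861 -0.2442  0.0718] [ 0.2 -0.3 -0.1] 49 tip z 0.0859
```

View pics/s6.png

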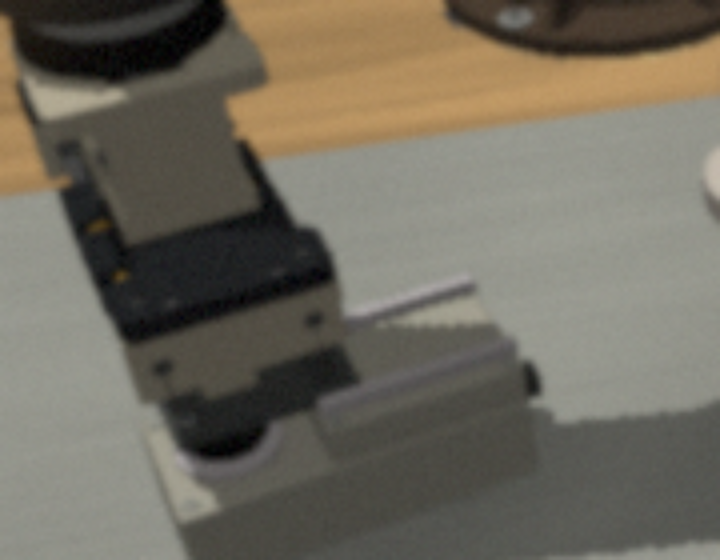

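The stub, with its tip near crop (225, 395), is now just above the plate and well below the tab's top. Now I'll push along station +y, which is tool -x.

Emit:
{"op": "apply_moves", "data": {
  "targets": [
    [0,-0.005,0,0,0,0,0],
    [0,-0.005,0,0,0,0,0],
    [0,-0.005,0,0,0,0,0],
    [0,-0.004,0,0,0,0,0],
    [0,-0.003,0,0,0,0,0],
    [0,-0.003,0,0,0,0,0],
    [0,-0.003,0,0,0,0,0],
    [0,-0.003,0,0,0,0,0],
    [0,-0.003,0,0,0,0,0],
    [0,-0.003,0,0,0,0,0],
    [0,-0.003,0,0,0,0,0]
  ]
}}

```text
time_s: 7.77
tcp_pos: [0.4759, -0.2054, 0.0719]
eef_rot: [-180.0, -0.0, -75.2]
contact_force: [0.5, -3.4, 0.1]
gripper_width: 0.0005
gripper_force: 1.3
```

```bash
python3 -c "
from plant import get_state
s=get_state();print(s['contact_force'],s['tcp_pos'],s['moment'])"
```

```text
[ 0.53211695 -3.35112406  0.10184453] [ 0.47588037 -0.20540296  0.07188939] [-0.87216672 -0.27918103 -0.02925786]
```

A 3.4 N reaction matches the lock's friction, so it is sliding. The travel is now about 16 mm.

Emit:
{"op": "apply_moves", "data": {
  "targets": [
    [0,-0.003,0,0,0,0,0],
    [0,-0.003,0,0,0,0,0],
    [0,-0.003,0,0,0,0,0],
    [0,-0.003,0,0,0,0,0],
    [0,-0.003,0,0,0,0,0],
    [0,-0.003,0,0,0,0,0],
    [0,-0.003,0,0,0,0,0],
    [0,-0.003,0,0,0,0,0],
    [0,-0.003,0,0,0,0,0],
    [0,-0.003,0,0,0,0,0],
    [0,-0.003,0,0,0,0,0],
    [0,-0.003,0,0,0,0,0],
    [0,-0.003,0,0,0,0,0],
    [0,-0.001,0,0,0,0,0],
    [0,-0.001,0,0,0,0,0]
  ]
}}

```text
time_s: 9.02
tcp_pos: [0.4653, -0.1657, 0.0718]
eef_rot: [-180.0, -0.0, -75.1]
contact_force: [2.1, -2.2, 1.8]
gripper_width: 0.0005
gripper_force: 1.3
```

Emit:
{"op": "apply_moves", "data": {
  "targets": [
    [0,-0.001,0,0,0,0,0],
    [0,-0.001,0,0,0,0,0],
    [0,0,0,0,0,0,0]
  ]
}}

```text
time_s: 9.27
tcp_pos: [0.465, -0.1644, 0.0718]
eef_rot: [-180.0, -0.1, -75.1]
contact_force: [3.6, -6.2, -0.3]
gripper_width: 0.0003
gripper_force: 3.2
```

The force is rising to 7 N at about 59 mm of travel, so the lock is at its stop. I'll back off, lift, move 89 mm back along station -y and check the lock and button.

Emit:
{"op": "apply_moves", "data": {
  "targets": [
    [0,0.003,0,0,0,0,0],
    [0,0.008,0,0,0,0,0],
    [0,0.008,0,-0.02,0,0,0],
    [0,0.02,0,-0.01,0,0,0],
    [0,0.02,0,0,0,0,0],
    [0,0.02,0,0,0,0,0],
    [0,0.01,0,0,0,0,0],
    [0,0,0,0,0,0,0],
    [0,0,0,0,0,0,0]
  ]
}}

```text
time_s: 10.02
tcp_pos: [0.4867, -0.2503, 0.101]
eef_rot: [179.9, 0.1, -75.3]
contact_force: [-0.2, 0.9, -0.4]
gripper_width: 0.0005
gripper_force: 0.0
```

```bash
python3 - <<'E'
from plant import capture,get_state
from h import *
print(get_state()["tcp_pos"])
for n in("scene","top"):
    c=capture(n);P=cloud(c);ok=c["range_z"]>0
    ym=P[...,1]>-.19
    m=ok&(P[...,2]>.085)&(P[...,2]<.105)&(abs(P[...,0]-.46)<.03)&(abs(P[...,1]+.147)<.025)
    q=P[m];print(n,"tab",len(q),q.mean(0).round(4) if len(q) else "", cv2.minAreaRect((q[:,:2]*1000).astype(np.float32)) if len(q)>3 else "")
    m=ok&(P[...,2]>.059)&(P[...,2]<.068)&(abs(P[...,0]-.487)<.025)&(abs(P[...,1]+.25)<.025)
    q=P[m];print("btn",len(q),q.mean(0).round(4) if len(q) else "",cv2.minEnclosingCircle((q[:,:2]*1000).astype(np.float32)) if len(q)>3 else "")
    if n=="scene":cv2.imwrite("pics/s7.png",cv2.resize(c["frame"][110:250,120:300,::-1],None,fx=4,fy=4))
E
python3 tip.py
```

```text
[ 0.48668214 -0.25026998  0.10097088]
scene tab 106 [ 0.4643 -0.1492  0.0946] ((461.2331848144531, -149.12930297851562), (32.817359924316406, 10.119583129882812), 13.973177909851074)
btn 255 [ 0.4882 -0.2494  0.0624] ((486.5456237792969, -250.0287628173828), 19.377113342285156)
top tab 0  
btn 7 [ 0.4711 -0.2446  0.0623] ((471.51055908203125, -245.08900451660156), 4.494888782501221)
[ 0.487  -0.2494  0.1015] [-0.1 -0.3 -0.4] 86 tip z 0.1153
```

View pics/s7.png

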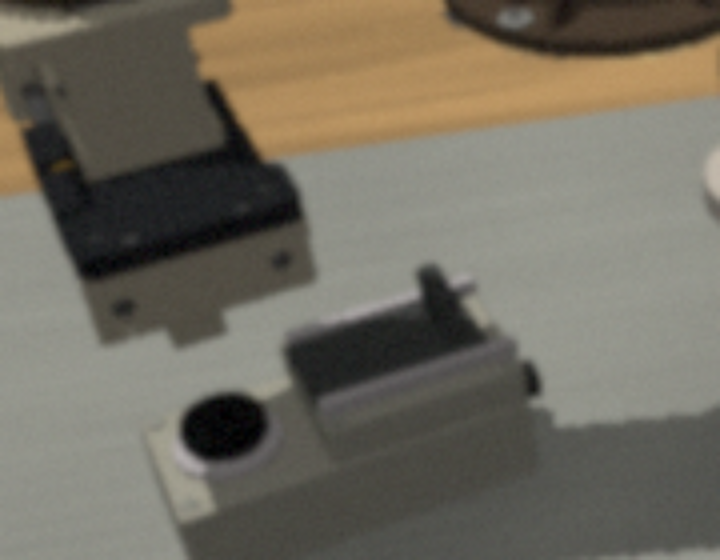

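The lock is fully open: the tab at crop (440, 300) has moved 58 mm. The bare button at crop (225, 425) has a 19.4 mm radius centred at (0.4865, -0.250), directly under the fingers. I'll descend and press.

Emit:
{"op": "apply_moves", "data": {
  "targets": [
    [0,0,0,0.015,0,0,0],
    [0,0,0,0.015,0,0,0],
    [0,0,0,0.01,0,0,0],
    [0,0,0,0.006,0,0,0],
    [0,0,0,0.003,0,0,0],
    [0,0,0,0.001,0,0,0],
    [0,0,0,0.001,0,0,0],
    [0,0,0,0.001,0,0,0],
    [0,0,0,0.001,0,0,0],
    [0,0,0,0,0,0,0]
  ]
}}

```text
time_s: 11.0
tcp_pos: [0.488, -0.2501, 0.0492]
eef_rot: [-179.9, -0.0, -75.2]
contact_force: [-0.9, 1.3, 1.9]
gripper_width: 0.0002
gripper_force: 1.0
```

Emit:
{"op": "apply_moves", "data": {
  "targets": [
    [0,0,0,0.001,0,0,0],
    [0,0,0,0.001,0,0,0],
    [0,0,0,0,0,0,0]
  ]
}}

```text
time_s: 11.25
tcp_pos: [0.488, -0.2501, 0.047]
eef_rot: [-180.0, -0.0, -75.2]
contact_force: [0.5, 1.5, 3.3]
gripper_width: 0.0006
gripper_force: 1.7
```

Contact is established and the force rises at about the spring rate, so I'll keep pressing.

Emit:
{"op": "apply_moves", "data": {
  "targets": [
    [0,0,0,0.001,0,0,0],
    [0,0,0,0.001,0,0,0],
    [0,0,0,0.001,0,0,0],
    [0,0,0,0,0,0,0]
  ]
}}

```text
time_s: 11.58
tcp_pos: [0.488, -0.2501, 0.0445]
eef_rot: [-180.0, -0.0, -75.1]
contact_force: [-0.9, 2.9, 9.5]
gripper_width: 0.0005
gripper_force: 4.5
```

Emit:
{"op": "apply_moves", "data": {
  "targets": [
    [0,0,0,0.001,0,0,0],
    [0,0,0,0.0005,0,0,0],
    [0,0,0,0,0,0,0],
    [0,0,0,0,0,0,0]
  ]
}}

```text
time_s: 11.92
tcp_pos: [0.4881, -0.2501, 0.0442]
eef_rot: [-179.9, -0.1, -75.1]
contact_force: [-4.5, 5.5, 21.8]
gripper_width: 0.0004
gripper_force: 11.0
```

The force passed well above 5 N and the TCP stopped moving, so the button is fully down. Now I'll lift off.

Emit:
{"op": "apply_moves", "data": {
  "targets": [
    [0,0,0,-0.003,0,0,0],
    [0,0,0,-0.006,0,0,0],
    [0,0,0,-0.02,0,0,0],
    [0,0,0,-0.025,0,0,0],
    [0,0,0,-0.03,0,0,0],
    [0,0,0,-0.02,0,0,0],
    [0,0,0,0,0,0,0],
    [0,0,0,0,0,0,0],
    [0,0,0,0,0,0,0]
  ]
}}

```text
time_s: 12.67
tcp_pos: [0.4867, -0.2498, 0.1454]
eef_rot: [179.9, 0.1, -75.2]
contact_force: [-1.0, -0.6, -0.9]
gripper_width: 0.0005
gripper_force: 0.0
```

```bash
python3 - <<'E'
from plant import capture,get_state
from h import *
s=get_state();print(s["tcp_pos"],s["contact_force"],s["time_s"])
c=capture("scene");P=cloud(c);ok=c["range_z"]>0
m=ok&(P[...,2]>.085)&(P[...,2]<.105)&(abs(P[...,0]-.46)<.03)&(abs(P[...,1]+.147)<.025)
q=P[m];print("tab",len(q),cv2.minAreaRect((q[:,:2]*1000).astype(np.float32)))
m=ok&(P[...,2]>.05)&(P[...,2]<.07)&(abs(P[...,0]-.487)<.012)&(abs(P[...,1]+.25)<.012)
print("btn z",np.median(P[m],0))
E
```

```text
[ 0.48670296 -0.24977784  0.14543665] [-0.97842776 -0.59555515 -0.94799126] 12.6667
tab 108 ((461.3496398925781, -149.16412353515625), (30.440614700317383, 9.728843688964844), 15.132765769958496)
btn z [ 0.48819552 -0.25002674  0.06286289]
```

The button is up again at 62.9 mm, the lock is still open and the arm is clear of everything.

```bash
python3 -c "
from plant import close_job
print(close_job())"
```

```text
the job is handed in; nothing more can be done
None
```

I slid the lock fully open, pressed the button all the way down and let it come back up, kept well clear of the other station, and handed the job in at about 12.7 s; the hand-in gave no verdict.

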